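# Fit the seasoning shaker's lid and lift off its dust cap

## Robot

A 6-joint arm with a two-finger parallel gripper is mounted at the origin on the work surface. World frame = base frame: x ahead of the robot, y to its left, z up, the work surface at z = 0. Lengths are in mm, angles in rad, forces in N, time in s.
With the tool pointing down it reaches from about 325 to 925 mm from the base axis. Payload 3.1 kg.
Tool frame: the origin (TCP) lies midway between the tips of the shut fingers; the grasp point (between the pads) lies 19 mm behind it; z points along the fingers, y is the line along which they close (so a half turn about z gives the same grasp; the last joint's range is limited). The gripper opens to 85 mm and grips with 20 to 120 N. Pads are 22 mm wide; open, the fingers measure 114 mm over their backs; the gripper's body (76 mm by 85 mm) begins 54 mm behind the grasp point. The pads swing forward as they close: fully open they stand 13 mm farther back than shut.
Start: joints at [-1.434, 0.217, 1.613, -0, 1.311, -0.112], TCP at [153.922, -605.762, 231.3] pointing down, gripper open.
Joint ranges: [-2.75, 2.75], [-0.78, 2.1], [0.31, 2.55], [-1.13, 4.27], [0.13, 2.63], [-2.58, 2.58]. Speed limits (rad/s): [2.79, 2.79, 3.14, 3.14, 3.14, 3.14].

## Interface

Orientations are given as a rotation vector (axis times angle).
In Python, from rig import readout, cams, ticket, finder gives the robot as it stands. The module is installed in compiled form; this text tells all that it offers.
- The arm moves only by the tool servo_tool, never from a script. Its argument "rows" is a list that holds one entry, the list of rows, each a list of 5 numbers: the shift along the world's x, y, z in mm, then the turn about the world's z in rad, then the finger opening in mm, from 0 to 85.4. In form: [[[x, y, z, spin, grip], ...]]. A call has 1 to 20 rows; each row shifts and turns the commanded pose from where the row before left it; what a row does not reach is not made up. A row lasts 1/10 s, in which the tool goes at most 50 mm and 8.59 degrees, less where a joint would pass 70% of its speed; a pose out of reach is approached as far as the arm can. A call is refused whole if a number of a shift passes 50 or a number of a turn 0.15, either way. A call with a gripper value outside its range is refused whole. The fingers move at their own pace and stop on an object; "squeeze" is the grip in N (left out, the last holds). Time passes only in rows, so rows that do not move let the fingers close. It gives the time, the measured TCP pose, the force, the opening and the grip force at its end, in the units of the state.
- readout.get_obs(): the state, without advancing time (a new reading comes with each control period).
- cams.get_image(name): name is "scene" or "top"; returns a dict with "pixels" (420x560x3 uint8, red, green, blue), "vertical_fov" (degrees; the focal length in pixels is half the picture's height over the tangent of half this angle, whatever the lens; pixels are square), "cx", "cy" (the principal point, pixels), "xyz" and "rotation" of the camera in the world. Camera axes: x right, y down, z forward; pixel columns grow to the right and rows downward; lengths in mm; the calibration is good to about 2 mm. A picture is of the moment at which its call begins. There is no depth.
- ticket.hand_in(): hands the job in; it is judged then, once.
Trained networks look in the newest picture that a camera, given by its name, has taken for a name from the list of things; names that differ only in an ending like _2 or _b are one class to them, and where a whole thing is asked for, a point or a joint stands for the part that bears it (a point fixed in the world has none). Each returns a list of dicts, best first, with "conf" (0 to 1); they miss things now and then, are a little off and sometimes report something else, mostly with a low value. They report only what shows in the picture. A call takes as long as a camera call. They do not tell look-alikes from the thing itself.
- finder.boxes_of(query, camera): "bbox" ([centre column, centre row, width, height] in pixels, round what is visible of it).
- finder.pinpoint(query, camera): "position" ([column, row] in pixels: a listed point, or the origin of a listed thing).
The state is a dict: "time_s": time; "q": joint angles; "joint_velocities": joint speeds; "effort": joint torques, N m; "position": TCP position; "orientation": TCP orientation; "wrist_force": force on the tool from outside, world axes, zero at the start; "wrist_torque": the same for the moment, N m; "finger_gap": opening from 0.0 (shut) to 1.0 (fully open); "finger_force": force on a finger pad.
Only numpy, scipy, OpenCV 4.12 (cv2) and the standard library are available. Lean on these libraries where they do the work, as an engineer would, in place of code of your own. Each camera call takes 0.05 s, during which the arm holds its last target. There are 200 camera calls.

## Task

Get the open seasoning shaker ready for use: pick up the perforated shaker lid from the yellow board with its dust cap still sitting on it, and lower the two together onto the open shaker, letting go only once the lid is all the way down. Then lift the dust cap alone off the lid and finish still holding it, level, about 10 cm straight above the shaker, with the lid left fully seated and undisturbed. The shaker stays standing where it is, and the closed shaker, the sauce cup and the scissors around it are left alone.

Things in the scene. Friction and masses are not known exactly. Their poses are not given: they have to be found in the camera images.
- shaker: The open steel seasoning shaker, loose, upright on the bench, about 0.3 kg. A can 58 mm in diameter up to a flat shoulder 72 mm above its foot, then a neck 51 mm in diameter whose bevelled open lip ends 95.5 mm above the foot. Origin: centre of its foot, z up. A like shaker near it has its lid and cap on; this is the open one.
- shaker_seat (a point): Point on the open shaker's axis, 73.5 mm above its foot: where the origin of the shaker lid (centre of the lower edge of its skirt) comes to lie when the lid is fully down.
- shaker_lid: Perforated steel shaker lid (inner lid), loose, skirt down on the board, dust cap on it. Skirt 62 mm outside, 56 mm inside, 22 mm deep, open below; flat step 25 mm up; raised crown 42 mm across, top 37 mm up. Slips over the neck until its top rests on the lip. The skirt stands 5 mm out beyond the cap: gripped there it carries the cap. About 80 g. Origin: centre of the skirt's lower edge, z up.
- cap_seat (a point): Point on the shaker lid's axis at the height of its step, 25 mm above the skirt's lower edge: where the dust cap's origin lies when the cap sits on the lid.
- dust_cap: White plastic dust cap (outer lid), loose: a plain round cup upside down, 52 mm outside, 24 mm high, 46 mm inside, 20 mm deep. It sits loosely over the lid's crown, rim on the lid's step, held by its weight only, its top 49 mm above the skirt's lower edge. About 30 g. Origin: centre of its rim (lower edge), z up.
- board: Yellow plastic cutting board lying on the bench, fixed, 280 x 360 x 15 mm; origin at the centre of its underside, x along the short side.
- closed_shaker: Bystander: a second shaker of the same kind with its lid and dust cap already on, 122.5 mm high, 62 mm at its widest; loose. Origin: centre of its foot.
- sauce_cup: Bystander: a small open steel cup, 72 mm across the rim, 42 mm high; loose. Origin: centre of its foot.
- scissors: Bystander: kitchen scissors with black handles lying on the yellow board, about 220 mm long, 90 mm wide, 10 mm high; loose. Origin: under the pivot; x towards the blade tips.
There are look-alikes about, which are no part of the job. Leave any purple, red or turquoise look-alike of the shaker_lid alone.

How it is judged:
By the outcome, as a careful person would: the job done as asked, in the order asked, and still so for the second after the job is handed in, while the arm keeps its last pose, push and grip.
It also fails if it takes over 54 s, if anything falls off the work surface, if the arm or the gripper's body presses on something with over 40 N, if the wrist force passes 120 N, or if a joint passes its speed limit or range.

## Working session

There is one attempt and no reset: what is moved stays moved. The work goes in short steps, Python scripts to look and compute and a tool call to move; the robot and the scene stay as the last step left them, time stands still between calls to the robot, and variables do not carry over. Pictures are saved under pics/ and viewed, at most 10 in all, crops included, and the job is handed in when it is done.

Besides the shell and the picture viewer there is one more tool, called after "Request:" as name(argument=value, ...) on one line, values as JSON. servo_tool: Moves the arm, as the interface text tells. Its arguments: {"type":"object","properties":{"rows":{"type":"array"},"squeeze":{"type":"number"}},"required":["rows"]}

```bash
mkdir -p pics
cat > h.py <<'E'
import numpy as np, cv2
from rig import readout, cams, ticket, finder
def cam(n):
    im=cams.get_image(n); return im
def ray(im,p):
    f=im["pixels"].shape[0]/2/np.tan(np.radians(im["vertical_fov"])/2)
    d=np.array(im["rotation"])@np.array([(p[0]-im["cx"])/f,(p[1]-im["cy"])/f,1.]); return np.array(im["xyz"],float),d
def atz(im,p,z):
    o,d=ray(im,p); return o+d*(z-o[2])/d[2]
def proj(im,P):
    f=im["pixels"].shape[0]/2/np.tan(np.radians(im["vertical_fov"])/2)
    c=np.array(im["rotation"]).T@(np.array(P,float)-im["xyz"]); return np.array([im["cx"]+f*c[0]/c[2],im["cy"]+f*c[1]/c[2]])
def save(im,n): cv2.imwrite("pics/"+n,im["pixels"][:,:,::-1])
E
python3 - <<'E'
from h import *
np.set_printoptions(precision=1,suppress=True)
for n in("scene","top"):
    im=cam(n); save(im,n+"0.png"); print(n,im["vertical_fov"],im["cx"],im["cy"],im["xyz"],np.array(im["rotation"]).tolist())
    for q,z in(("shaker",0),("shaker_seat",73.5),("shaker_lid",15),("dust_cap",40),("cap_seat",40),("closed_shaker",0),("sauce_cup",0),("scissors",15),("board",0)):
        for r in finder.pinpoint(q,n)[:4]: print(q,round(r["conf"],2),np.array(r["position"]),atz(im,r["position"],z))
o=readout.get_obs();print(o)
E
```

```text
scene 44.98967182811859 285.0735702183179 203.94680992932317 [1045.3  891.7  734.6] [-0.6892718953990369, -2.452072078829427, 1.3025426867028382]Traceback (most recent call last):
  File "<stdin>", line 6, in <module>
  File "h.py", line 9, in atz
    o,d=ray(im,p); return o+d*(z-o[2])/d[2]
                                       ~^^^
IndexError: invalid index to scalar variable.
```

```bash
python3 -c "
import cv2,numpy as np
a=[cv2.imread('pics/%s0.png'%n) for n in('scene','top')]
cv2.imwrite('pics/s0.png',cv2.resize(a[0],(784,588)));cv2.imwrite('pics/t0.png',cv2.resize(a[1],(784,588)))"
```

```text
[ WARN:0@0.012] global loadsave.cpp:275 findDecoder imread_('pics/top0.png'): can't open/read file: check file path/integrity
Traceback (most recent call last):
cv2.error: OpenCV(4.12.0) /io/opencv/modules/imgproc/src/resize.cpp:4208: error: (-215:Assertion failed) !ssize.empty() in function 'resize'
```

View pics/s0.png

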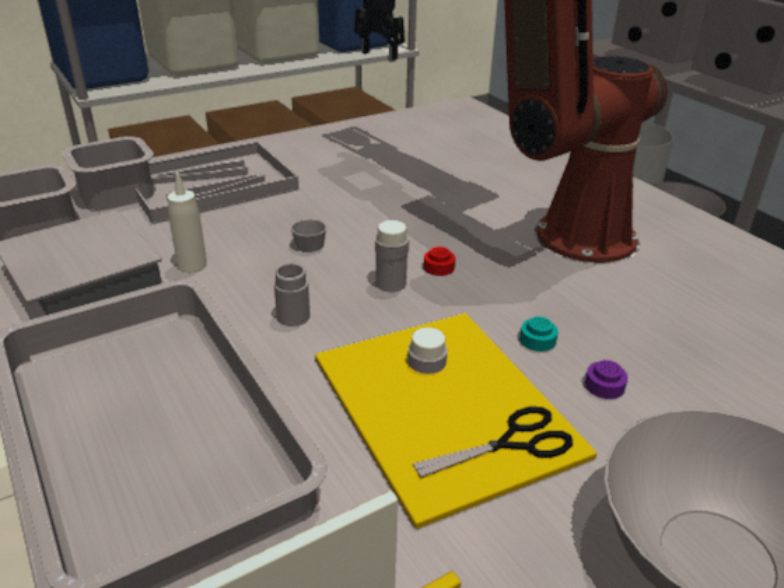

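The scene view (scale 1.4) shows the open shaker at about (292,295), the lid with its cap on the yellow board at (428,350), and the closed shaker at (391,255). The rotation is a rotation vector, so I'll fix the helper.

```bash
sed -i 's/np.array(im\["rotation"\])/cv2.Rodrigues(np.array(im["rotation"],float))[0]/' h.py
python3 - <<'E'
from h import *
np.set_printoptions(precision=1,suppress=True)
I={}
for n in("scene","top"):
    im=I[n]=cam(n); cv2.imwrite("pics/%s1.png"%n,cv2.resize(im["pixels"][:,:,::-1],(784,588))); print(n,im["vertical_fov"],im["xyz"])
    for q,z in(("shaker",0),("shaker_seat",73.5),("shaker_lid",15),("dust_cap",40),("cap_seat",40),("closed_shaker",0),("sauce_cup",0),("scissors",15),("board",0)):
        for r in finder.pinpoint(q,n)[:4]: print(q,round(r["conf"],2),np.array(r["position"]),atz(im,r["position"],z))
    for q in("shaker","dust_cap","shaker_lid"):
        for r in finder.boxes_of(q,n)[:4]: print("box",q,round(r["conf"],2),np.array(r["bbox"]))
o=readout.get_obs();print(o)
E
```

```text
scene 44.98967182811859 [1045.3  891.7  734.6]
shaker 0.92 [207.6 224.4] [657.8 -52.7   0. ]
shaker_seat 0.7 [204.9 202.8] [665.6 -39.8  73.5]
shaker_lid 0.84 [314.4 190.8] [356.4 -29.2  15. ]
shaker_lid 0.73 [305.  256.4] [531.1 185.2  15. ]
shaker_lid 0.64 [385.7 239.9] [335.2 231.   15. ]
dust_cap 0.7 [307.8 251.6] [534.6 199.3  40. ]
cap_seat 0.84 [311.3 182.4] [363.6 -35.6  40. ]
cap_seat 0.83 [310.6 246. ] [518.3 186.3  40. ]
cap_seat 0.77 [433.6 266. ] [332.6 374.   40. ]
cap_seat 0.68 [384.7 235.3] [350.3 239.8  40. ]
closed_shaker 0.73 [278.1 202.2] [457. -50.   0.]
sauce_cup 0.93 [221.8 175.6] [ 523.8 -246.9    0. ]
scissors 0.8 [351.2 319.3] [559.9 386.4  15. ]
board 0.72 [320.7 290.6] [554.3 279.5   0. ]
box dust_cap 0.96 [307.3 246.8  23.8  20. ]
box shaker_lid 0.88 [385.2 238.6  25.2  27.8]
box shaker_lid 0.79 [314.  185.4  20.2  22. ]
top 56.66308025749787 [401.2  56.6 825.6]
shaker 0.95 [322.2 141.5] [651.1 -49.5   0. ]
shaker 0.52 [210.2 190.4] [536.7 189.1   0. ]
shaker_seat 0.57 [326.9 129.2] [654.3 -49.2  73.5]
shaker_lid 0.97 [123.3 296.2] [312.8 353.   15. ]
sha
[... 750 characters left out ...]
6.6 132.7  34.1  39.5]
box dust_cap 0.7 [208.9 190.3  31.9  26. ]
box dust_cap 0.41 [108.9 176.6  49.4 109.5]
box shaker_lid 0.83 [192.1 291.7  33.4  33. ]
box shaker_lid 0.67 [209.3 190.5  27.2  27. ]
box shaker_lid 0.63 [324.4 286.2  31.9  29.6]
box shaker_lid 0.61 [121.6 296.2  37.4  30.6]
{'time_s': 1.4, 'q': array([-1.4,  0.2,  1.6,  0. ,  1.3, -0.1]), 'joint_velocities': array([-0., -0.,  0.,  0., -0., -0.]), 'effort': array([  0. , -39.7, -30.4,  -0. ,   0. ,  -0. ]), 'position': array([ 153.9, -605.8,  231.3]), 'orientation': array([3.1, 0.4, 0. ]), 'wrist_force': array([-0. , -0.9, -0.3]), 'wrist_torque': array([-0.,  0.,  0.]), 'finger_force': 0.0, 'finger_gap': 0.9997045635469227}
```

View pics/top1.png

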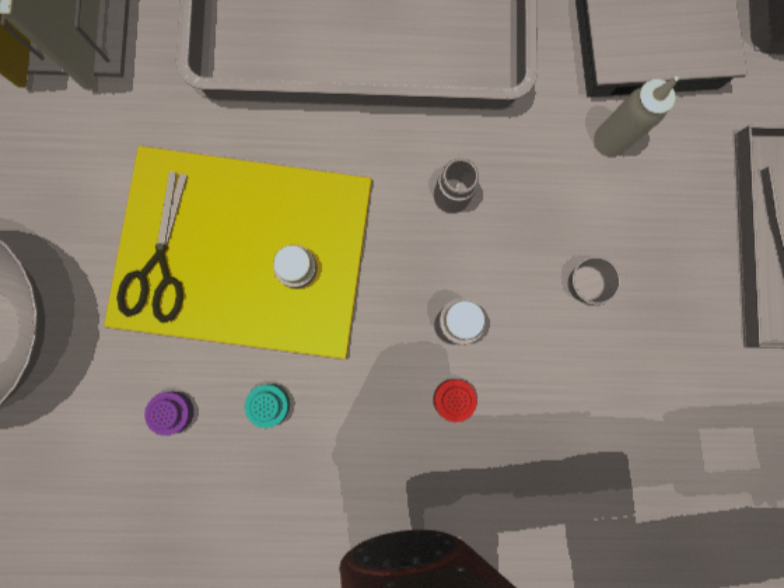

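The top view (scale 1.4) shows the lid and cap at (295,266), the open shaker's lip at (460,178) and the closed shaker at (464,322). Next I'll refine the lid and shaker positions with a two-view edge fit.

```bash
cat > fit.py <<'E'
from h import *
from scipy.optimize import differential_evolution
np.set_printoptions(precision=1,suppress=True)
T=np.linspace(0,2*np.pi,120,endpoint=False)
def circ(im,x,y,z,r): return np.array([proj(im,(x+r*np.cos(t),y+r*np.sin(t),z)) for t in T[::2]])
def grad(im):
    g=cv2.GaussianBlur(im["pixels"],(0,0),1.0).astype(float)
    return np.sqrt(sum(cv2.Sobel(g[:,:,c],-1,1,0)**2+cv2.Sobel(g[:,:,c],-1,0,1)**2 for c in range(3)))
def fit(ims,circles,x0,y0,R=14):
    """circles: [(z,r,...)] ; silhouettes are hulls of stacked (z,r) pairs"""
    out=[]
    G=[grad(i) for i in ims]
    def score(p,sel):
        s=0
        for k in sel:
            im=ims[k]
            for grp in circles:
                pts=np.vstack([circ(im,p[0],p[1],z,r) for z,r in grp]).astype(np.float32)
                h=cv2.convexHull(pts)[:,0] if len(grp)>1 else pts
                h=np.vstack([h,h[:1]]); L=np.r_[0,np.cumsum(np.linalg.norm(np.diff(h,axis=0),axis=1))]
                u=np.linspace(0,L[-1],90); q=np.c_[np.interp(u,L,h[:,0]),np.interp(u,L,h[:,1])].astype(np.float32)
                v=cv2.remap(G[k].astype(np.float32),q[None,:,0],q[None,:,1],cv2.INTER_LINEAR)
                s+=np.sqrt(v).mean()
        return -s
    for sel in([0],[1],[0,1]):
        r=differential_evolution(score,[(x0-R,x0+R),(y0-R,y0+R)],args=(sel,),maxiter=15,popsize=8,seed=1,tol=1e-3)
        out.append((sel,r.x,round(r.fun,1)))
    return out
def cap(z): return [[(z,26),(z+24,26)],[(z+24,26)]]
SH=[[(95.5,25.5)],[(0,29),(72,29)]]
E
python3 - <<'E'
from fit import *
ims=[cam("scene"),cam("top")]
print("cap",fit(ims,cap(40),532,188))
print("lid",fit(ims,[[(15,31),(40,31)]],532,188))
print("shaker",fit(ims,SH,654,-49))
print("lip",fit(ims,[[(95.5,25.5)]],654,-49))
print("closed cap",fit(ims,cap(98.5),450,-52))
from scipy.spatial.transform import Rotation as R
o=readout.get_obs();print(R.from_rotvec(o["orientation"]).as_matrix()[:,1],o["orientation"].tolist())
E
```

```text
cap [([0], array([536. , 191.4]), np.float64(-37.1)), ([1], array([531.5, 184.9]), np.float64(-34.4)), ([0, 1], array([532.7, 186.1]), np.float64(-64.8))]
lid [([0], array([534.4, 188.2]), np.float64(-15.9)), ([1], array([532.1, 182.9]), np.float64(-17.8)), ([0, 1], array([532.3, 184.3]), np.float64(-32.4))]
shaker [([0], array([659.4, -40.2]), np.float64(-30.8)), ([1], array([655.1, -50.4]), np.float64(-26.3)), ([0, 1], array([655.5, -49.4]), np.float64(-52.4))]
lip [([0], array([659.4, -39.1]), np.float64(-15.4)), ([1], array([650.4, -46.6]), np.float64(-13.9)), ([0, 1], array([651.1, -45.6]), np.float64(-25.4))]
closed cap [([0], array([457.5, -45.7]), np.float64(-30.9)), ([1], array([450. , -52.3]), np.float64(-27.5)), ([0, 1], array([454.8, -49.2]), np.float64(-53.8))]
[ 0.2 -1.  -0. ] [-3.1172805970392217, -0.3897374768671583, -5.0244304805878314e-05]
```

Request:
servo_tool(rows=[[[19, 39.6, 0, 0, 85], [19, 39.6, 0, 0, 85], [19, 39.6, 0, 0, 85], [19, 39.6, 0, 0, 85], [19, 39.6, 0, 0, 85], [19, 39.6, 0, 0, 85], [19, 39.6, 0, 0, 85], [19, 39.6, 0, 0, 85], [19, 39.6, 0, 0, 85], [19, 39.6, 0, 0, 85], [19, 39.6, 0, 0, 85], [19, 39.6, 0, 0, 85], [19, 39.6, 0, 0, 85], [19, 39.6, 0, 0, 85], [19, 39.6, 0, 0, 85], [19, 39.6, 0, 0, 85], [19, 39.6, 0, 0, 85], [19, 39.6, 0, 0, 85], [19, 39.6, 0, 0, 85], [18, 39.6, 0, 0, 85]]], squeeze=40)

```text
time_s: 3.5
position: [533.6, 188.1, 231.5]
orientation: [3.117, 0.39, 0.001]
wrist_force: [0.6, -1.1, 0.2]
finger_gap: 0.996
finger_force: 0.0
```

Request:
servo_tool(rows=[[[0, 0, -30, 0, 85], [0, 0, -40, 0, 85], [0, 0, -10, 0, 85], [0, 0, 0, 0, 85]]])

```text
time_s: 3.9
position: [530.8, 185.7, 148.9]
orientation: [3.117, 0.39, -0.009]
wrist_force: [0.2, -0.2, 0.0]
finger_gap: 0.995
finger_force: 0.0
```

Run:
```python
from fit import *
from scipy.spatial.transform import Rotation as Ro
o=readout.get_obs(); P=o["position"]; M=Ro.from_rotvec(o["orientation"]).as_matrix(); print(P)
tiles=[]
for n in("scene","top"):
    im=cam(n)
    hsv=cv2.cvtColor(im["pixels"],cv2.COLOR_RGB2HSV)
    m=cv2.inRange(hsv,(20,150,80),(35,255,255)); c=max(cv2.findContours(m,0,cv2.CHAIN_APPROX_NONE)[0],key=cv2.contourArea)
    h=cv2.convexHull(c); q=cv2.approxPolyDP(h,0.03*cv2.arcLength(h,True),True)[:,0].astype(float)
    W=np.array([atz(im,p,15) for p in q])[:,:2]; print(n,len(q),q.tolist(),W.tolist(),np.linalg.norm(W-np.roll(W,1,0),axis=1),W.mean(0))
    u,v=proj(im,P+[0,0,13]); s=4
    v0=int(v)-45;u0=int(u)-48
    t=cv2.resize(im["pixels"][v0:v0+100,u0:u0+98,::-1],None,fx=s,fy=s,interpolation=cv2.INTER_CUBIC)
    for sx in(-1,1):
        for d in (42.5,57):
            a=proj(im,P-13*M[:,2]+M[:,1]*d*sx); cv2.circle(t,tuple(int(k) for k in ((a-[u0,v0]+.5)*s)),2,(0,255,0),-1)
    tiles.append(t)
cv2.imwrite("pics/g2.png",np.hstack(tiles))
```

```text
[530.8 185.7 148.9]
scene 4 [[332.0, 224.0], [425.0, 325.0], [296.0, 376.0], [226.0, 253.0]] [[405.9406231629615, 116.61616724820738], [448.1107182379259, 470.23188002216915], [721.4818561040126, 440.53223891959215], [676.2030318993557, 85.81236744246121]] [272.  356.1 275.  357.6] [562.9 278.3]
top 4 [[209.0, 120.0], [264.0, 127.0], [246.0, 255.0], [220.0, 249.0]] [[686.2840038994173, 195.4351778650522], [674.5837258989662, 77.69583574497253], [401.27334509261476, 107.57108920292413], [412.4138709979391, 161.52624843535582]] [276.  118.3 274.9  55.1] [543.6 135.6]
```

View pics/g2.png

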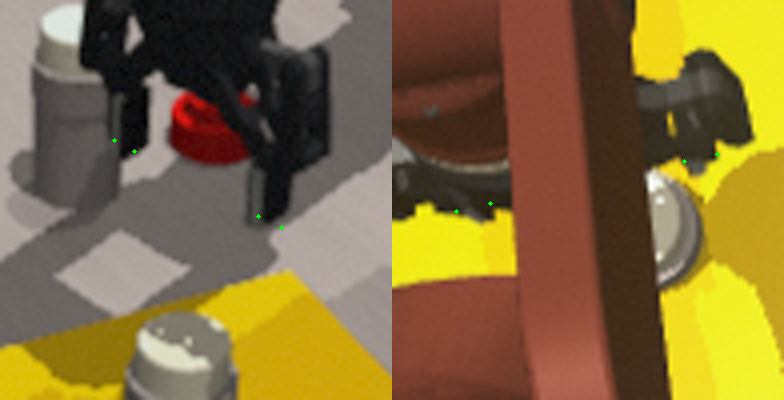

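In the scene crop the fingertips, at about (125,150) and (268,218), match the projected ones. The two cameras disagree by a few mm on the table, so I'll align lid to shaker from relative measurements. The grasp itself has about ±11 mm to spare, so I'll descend now.

Request:
servo_tool(rows=[[[1, 1, -25, 0, 85], [1, 1, -25, 0, 85], [1, 0, -25, 0, 85], [0, 0, -20, 0, 85], [0, 0, -15, 0, 85], [0, 0, -12, 0, 85], [0, 0, -6, 0, 85], [0, 0, 0, 0, 85]]])

```text
time_s: 4.8
position: [535.9, 188.2, 23.2]
orientation: [3.117, 0.39, -0.001]
wrist_force: [-0.8, 0.4, 0.7]
finger_gap: 0.995
finger_force: 0.0
```

Request:
servo_tool(rows=[[[-1, 0, -4, 0, 85], [0, 0, -1, 0, 80], [0, 0, 0, 0, 76], [0, 0, 0, 0, 72], [0, 0, 0, 0, 69], [0, 0, 0, 0, 66], [0, 0, 0, 0, 63], [0, 0, 0, 0, 60], [0, 0, 0, 0, 57], [0, 0, 0, 0, 55], [0, 0, 0, 0, 55]]], squeeze=30)

```text
time_s: 5.9
position: [535.5, 188.2, 19.0]
orientation: [3.117, 0.39, 0.001]
wrist_force: [-1.4, -1.2, 5.2]
finger_gap: 0.716
finger_force: 33.0
```

Run:
```python
from fit import *
o=readout.get_obs(); print(o["position"],o["finger_gap"]*85.4,o["finger_force"],o["wrist_force"])
tiles=[]
for n,P in(("scene",(535,188,45)),("top",(532,185,45))):
    im=cam(n); u,v=proj(im,P).astype(int)
    tiles.append(cv2.resize(im["pixels"][v-40:v+40,u-40:u+40,::-1],(390,390),interpolation=cv2.INTER_CUBIC))
cv2.imwrite("pics/g3.png",np.hstack(tiles))
```

```text
[535.5 188.2  19. ] 61.13145129511446 32.9762558452785 [-1.4 -1.2  5.2]
```

View pics/g3.png

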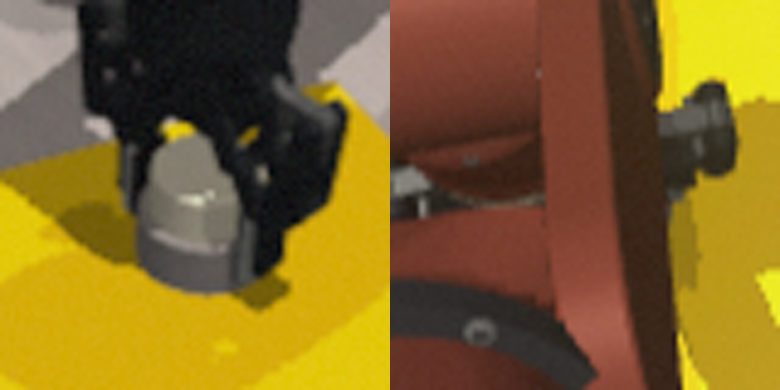

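The scene crop shows the pads on the skirt with the cap sitting level. The opening reads 61 mm, as expected for a 62 mm skirt. Lifting and carrying smoothly to a hover.

Request:
servo_tool(rows=[[[0, 0, 3, 0, 55], [0, 0, 8, 0, 55], [0, 0, 14, 0, 55], [0, 0, 20, 0, 55], [0, 0, 20, 0, 55], [0, 0, 20, 0, 55], [0, 0, 16, 0, 55], [0, 0, 10, 0, 55], [0, 0, 4, 0, 55], [0, 0, 0, 0, 55]]])

```text
time_s: 7.0
position: [535.1, 188.3, 133.7]
orientation: [-3.117, -0.39, -0.001]
wrist_force: [0.2, 0.2, -1.5]
finger_gap: 0.713
finger_force: 32.9
```

Request:
servo_tool(rows=[[[3, -6, 0, 0, 55], [6, -11, 0, 0, 55], [9, -17, 0, 0, 55], [12, -22, 0, 0, 55], [12, -22, 0, 0, 55], [12, -22, 0, 0, 55], [12, -22, 0, 0, 55], [12, -22, 0, 0, 55], [12, -22, 0, 0, 55], [12, -22, 0, 0, 55], [9, -17, 0, 0, 55], [6, -11, 0, 0, 55], [4, -7, 0, 0, 55], [2, -4, 0, 0, 55], [0, 0, 0, 0, 55], [0, 0, 0, 0, 55]]])

```text
time_s: 8.6
position: [657.6, -38.0, 133.2]
orientation: [-3.117, -0.391, 0.001]
wrist_force: [-0.8, -0.1, -1.8]
finger_gap: 0.714
finger_force: 32.9
```

Run:
```python
from fit import *
o=readout.get_obs(); P=o["position"]; print(P,o["finger_gap"]*85.4,o["finger_force"],o["wrist_force"])
ims=[cam("scene"),cam("top")]
zb=P[2]-4
print("cap",fit(ims,cap(zb+25),P[0],P[1],10))
print("lid",fit(ims,[[(zb,31),(zb+25,31)]],P[0],P[1],10))
print("lip",fit(ims,[[(95.5,25.5)]],654,-45,12))
print("body",fit(ims,[[(0,29),(72,29)]],654,-45,12))
tiles=[]
for im in ims:
    u,v=proj(im,(658,-42,100)).astype(int); s=5; t=cv2.resize(im["pixels"][v-40:v+40,u-38:u+38,::-1],None,fx=s,fy=s,interpolation=cv2.INTER_CUBIC)
    tiles.append(t)
cv2.imwrite("pics/g4.png",np.hstack(tiles))
```

```text
[657.6 -38.  133.2] 60.97063862714408 32.94207581318915 [-0.8 -0.1 -1.8]
cap [([0], array([661.1, -44.9]), np.float64(-29.5)), ([1], array([667.5, -30.6]), np.float64(-16.1)), ([0, 1], array([667.6, -31.5]), np.float64(-44.5))]
lid [([0], array([655. , -38.9]), np.float64(-13.5)), ([1], array([667.5, -34.1]), np.float64(-6.6)), ([0, 1], array([653.9, -40. ]), np.float64(-17.9))]
lip [([0], array([660.1, -39.4]), np.float64(-9.3)), ([1], array([666. , -34.5]), np.float64(-5.1)), ([0, 1], array([661.1, -35.3]), np.float64(-13.5))]
body [([0], array([657.3, -45.3]), np.float64(-13.2)), ([1], array([657.3, -33. ]), np.float64(-4.8)), ([0, 1], array([658.5, -42.4]), np.float64(-16.7))]
```

View pics/g4.png

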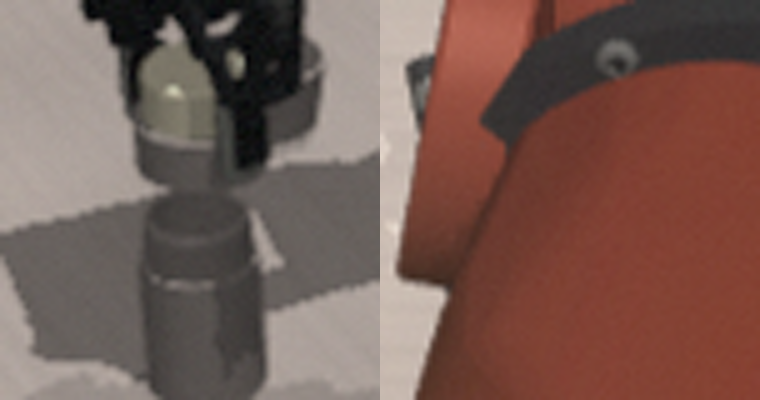

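The scene crop shows the lid roughly concentric over the shaker. The arm blocks the top camera. I'll make a small shift and then check with a model overlay.

Request:
servo_tool(rows=[[[1, -1, 0, 0, 55], [1, -0.7, 0, 0, 55], [0, 0, 0, 0, 55], [0, 0, 0, 0, 55]]])

```text
time_s: 9.1
position: [660.0, -40.4, 133.4]
orientation: [-3.117, -0.39, -0.0]
wrist_force: [-0.0, 0.1, -1.6]
finger_gap: 0.715
finger_force: 32.9
```

Run:
```python
from fit import *
o=readout.get_obs(); P=o["position"]; print(P)
im=cam("scene"); save(im,"raw5.png")
zb=P[2]-4; s=7
u,v=proj(im,(659,-40,85)).astype(int);u0,v0=u-28,v-42
c=im["pixels"][v0:v0+84,u0:u0+56,::-1]
a=cv2.resize(c,None,fx=s,fy=s,interpolation=cv2.INTER_CUBIC); b=a.copy()
S=(659.5,-39.7)
for (x,y,z,r,col) in[(P[0],P[1],zb,31,(0,255,0)),(P[0],P[1],zb+25,31,(0,255,0)),(P[0],P[1],zb+49,26,(0,255,255)),(*S,95.5,25.5,(0,0,255)),(*S,72,29,(0,0,255)),(*S,0,29,(0,0,255))]:
    p=((circ(im,x,y,z,r)-[u0,v0]+.5)*s).astype(np.int32); cv2.polylines(b,[p],True,col,1)
cv2.imwrite("pics/g5.png",np.hstack([a,b]))
print(np.hstack([a,b]).shape)
```

```text
[660.  -40.4 133.4]
(588, 784, 3)
```

View pics/g5.png

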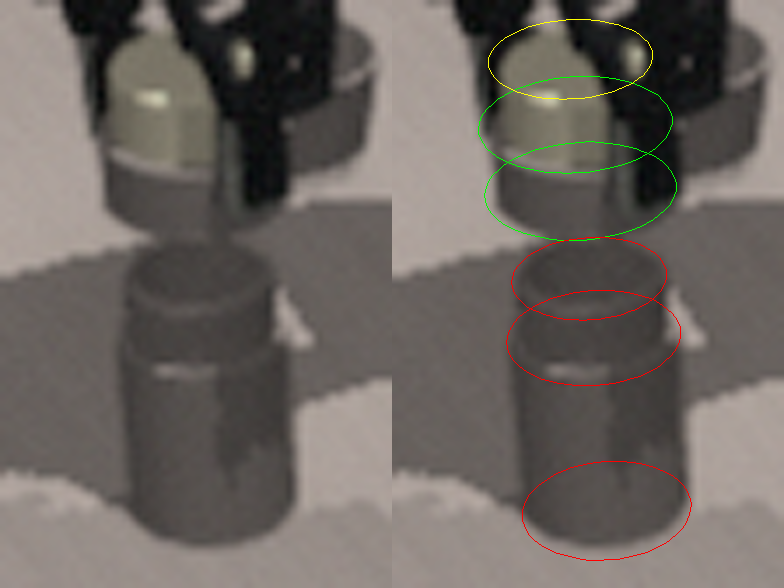

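The overlay (right half) shows the lid about 2 mm right of its model, and the shaker body sits farther from the camera than the lip fit suggested. I'll refit with the radius left free to absorb bevels and blur.

Run:
```python
from fit import *
o=readout.get_obs(); P=o["position"]; im=cam("scene"); G=np.sqrt(grad(im)).astype(np.float32)
a=np.array([-.924,.384]); d=np.array([-.384,-.924])
def val(pts):
    h=np.vstack([pts,pts[:1]]); L=np.r_[0,np.cumsum(np.linalg.norm(np.diff(h,axis=0),axis=1))]
    u=np.linspace(0,L[-1],100); q=np.c_[np.interp(u,L,h[:,0]),np.interp(u,L,h[:,1])].astype(np.float32)
    return cv2.remap(G,q[None,:,0],q[None,:,1],1).mean()
def hull(im,x,y,zs,r): return cv2.convexHull(np.vstack([circ(im,x,y,z,r) for z in zs]).astype(np.float32))[:,0]
zb=P[2]-4
print(P)
for nm,zs,x0,y0,r0 in(("body",(0,72),658,-43,29),("body2",(3,70),658,-43,29),("neck",(74,94),658,-43,25.5),("lip",(95.5,),658,-43,24.5),("bevel",(93.5,),658,-43,25.5),("lid",(zb,zb+25),658,-41,31),("cap",(zb+25,zb+49),658,-41,26)):
    f=lambda p:-val(hull(im,p[0],p[1],zs,p[2]))
    r=differential_evolution(f,[(x0-9,x0+9),(y0-9,y0+9),(r0-2.5,r0+1)],maxiter=25,popsize=10,seed=2)
    e=r.x[:2]-[659.5,-42]; print(nm,r.x,r.fun,"lat",e@a,"depth",e@d)
```

```text
[659.9 -40.4 133.3]
body [657.6 -45.5  28.8] -12.762340545654297 lat 0.3822006872001326 depth 3.935545680881676
body2 [659.1 -41.   28.7] -13.253375053405762 lat 0.723938264431205 depth -0.7588416534641851
neck [657.5 -44.2  25.2] -10.177406311035156 lat 1.009971278546176 depth 2.8161129360231265
lip [659.8 -38.4  25.5] -8.798013687133789 lat 1.130542305962173 depth -3.4650636036575015
bevel [658.  -41.5  26.4] -8.851020812988281 lat 1.5281434256163007 depth 0.13874494931199396
lid [657.8 -40.4  31. ] -13.487679481506348 lat 2.2278982201466615 depth -0.8547933525790812
cap [665.1 -40.2  26.5] -14.35651969909668 lat -4.512394906543885 depth -3.8464487179869016
```

Request:
servo_tool(rows=[[[0.3, -2.9, 0, 0, 55], [0, 0, -8, 0, 55], [0, 0, -10, 0, 55], [0, 0, -8, 0, 55], [0, 0, -4, 0, 55], [0, 0, -2, 0, 55], [0, 0, -1, 0, 55], [0, 0, 0, 0, 55]]])

```text
time_s: 10.0
position: [660.4, -43.4, 100.4]
orientation: [3.117, 0.39, 0.0]
wrist_force: [-0.3, 0.6, -0.9]
finger_gap: 0.718
finger_force: 32.9
```

Request:
servo_tool(rows=[[[0, 0, -1, 0, 55], [0, 0, -1, 0, 55], [0, 0, -1, 0, 55], [0, 0, 0, 0, 55]]])

```text
time_s: 10.4
position: [661.0, -43.5, 98.5]
orientation: [3.117, 0.39, 0.003]
wrist_force: [-0.5, -0.0, 2.5]
finger_gap: 0.712
finger_force: 33.3
```

Request:
servo_tool(rows=[[[-0.5, 0, -1, 0, 55], [0, 0, 0, 0, 55], [0, 0, 0, 0, 55]]])

```text
time_s: 10.7
position: [661.1, -43.6, 97.9]
orientation: [3.116, 0.39, 0.005]
wrist_force: [-0.7, 0.4, 4.7]
finger_gap: 0.715
finger_force: 33.4
```

Run:
```python
from h import *
np.set_printoptions(precision=3,suppress=True)
F=[];T=[]
for i in range(4):
    im=cam("scene");o=readout.get_obs();F.append(o["wrist_force"]);T.append(o["wrist_torque"])
print(o["position"],np.mean(F,0),np.mean(T,0),np.ptp(T,0))
u,v=proj(im,(659,-42,95)).astype(int)
cv2.imwrite("pics/g6.png",cv2.resize(im["pixels"][v-30:v+42,u-30:u+30,::-1],None,fx=8,fy=8,interpolation=cv2.INTER_CUBIC))
```

```text
[661.115 -43.605  97.904] [0.546 0.525 5.829] [-0.114  0.008  0.004] [0.032 0.079 0.054]
```

View pics/g6.png

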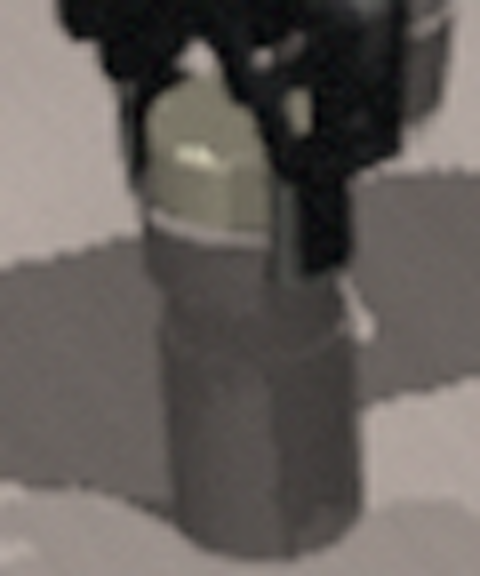

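Contact: the moment puts it on the lid's −y side, so the lid must go farther towards −y. The image agrees, because it shows good lateral alignment and leaves only a depth error.

Request:
servo_tool(rows=[[[0, 0, 2, 0, 55], [-0.4, -1.5, 0, 0, 55], [-0.3, -1, 0, 0, 55], [0, 0, 0, 0, 55], [0, 0, -1, 0, 55], [0, 0, -1, 0, 55], [0, 0, -1, 0, 55], [0, 0, -1, 0, 55], [0, 0, 0, 0, 55]]])

```text
time_s: 11.8
position: [658.8, -45.9, 94.0]
orientation: [-3.117, -0.39, 0.001]
wrist_force: [-0.1, -0.5, -1.2]
finger_gap: 0.712
finger_force: 32.9
```

```bash
cat > ft.py <<'E'
from h import *
np.set_printoptions(precision=3,suppress=True)
F=[];T=[]
for i in range(4):
    im=cam("scene");o=readout.get_obs();F.append(o["wrist_force"]);T.append(o["wrist_torque"])
F=np.mean(F,0);T=np.mean(T,0);print(o["time_s"],o["position"],F,T,"contact xy",-T[1]/(F[2]+1)*1e3,T[0]/(F[2]+1)*1e3)
E
python3 ft.py
```

```text
12.0 [658.938 -45.87   94.235] [ 0.008 -0.411 -1.716] [-0.037 -0.014  0.002] contact xy -19.64555284466078 52.196640317195794
```

The lid is engaged: 4 mm below the earlier contact height with no force. Continuing down.

Request:
servo_tool(rows=[[[0, 0, -2, 0, 55], [0, 0, -3, 0, 55], [0, 0, -3, 0, 55], [0, 0, -3, 0, 55], [0, 0, -2, 0, 55], [0, 0, 0, 0, 55]]])

```text
time_s: 12.6
position: [658.7, -45.9, 80.7]
orientation: [-3.117, -0.39, 0.001]
wrist_force: [-0.7, -1.4, -1.7]
finger_gap: 0.713
finger_force: 32.9
```

Request:
servo_tool(rows=[[[0, 0, -1, 0, 55], [0, 0, -1, 0, 55], [0, 0, -1, 0, 55], [0, 0, 0, 0, 55]]])

```text
time_s: 13.0
position: [659.1, -45.9, 78.3]
orientation: [3.117, 0.39, 0.0]
wrist_force: [-0.4, -1.3, -1.1]
finger_gap: 0.714
finger_force: 32.9
```

Request:
servo_tool(rows=[[[0, 0, -1, 0, 55], [0, 0, -0.5, 0, 55], [0, 0, 0, 0, 55], [0, 0, 0, 0, 55]]])

```text
time_s: 13.4
position: [659.3, -45.9, 77.4]
orientation: [3.117, 0.39, 0.001]
wrist_force: [-1.3, -0.3, 1.8]
finger_gap: 0.711
finger_force: 33.2
```

Request:
servo_tool(rows=[[[0, 0, -0.7, 0, 55], [0, 0, -0.7, 0, 55], [0, 0, 0, 0, 55], [0, 0, 0, 0, 55]]])

```text
time_s: 13.8
position: [659.7, -45.9, 77.4]
orientation: [3.117, 0.39, 0.002]
wrist_force: [-3.3, 0.0, 8.4]
finger_gap: 0.711
finger_force: 33.7
```

```bash
python3 ft.py
```

```text
14.0 [659.716 -45.883  77.374] [-2.928 -0.575  7.747] [-0.046  0.479  0.002] contact xy -54.71817690898736 -5.261025821881441
```

The lid is seated: TCP is at 77.4 (77.5 expected) with the force rising. Relieve the push, open, and rise to cap height.

Request:
servo_tool(rows=[[[0, 0, 0.8, 0, 55], [0, 0, 0, 0, 62], [0, 0, 0, 0, 66], [0, 0, 0, 0, 72], [0, 0, 0, 0, 80], [0, 0, 0, 0, 85], [0, 0, 0, 0, 85], [0, 0, 0, 0, 85]]])

```text
time_s: 14.8
position: [659.0, -45.8, 76.0]
orientation: [-3.117, -0.39, 0.0]
wrist_force: [0.1, -0.1, 1.0]
finger_gap: 0.997
finger_force: 0.0
```

Request:
servo_tool(rows=[[[0, 0, 4, 0, 85], [0, 0, 8, 0, 85], [0, 0, 8, 0, 85], [0, 0, 4, 0, 85], [0, 0, 0, 0, 85], [0, 0, 0, 0, 85]]])

```text
time_s: 15.4
position: [659.2, -45.9, 100.6]
orientation: [3.117, 0.39, 0.001]
wrist_force: [-0.4, 0.3, 0.4]
finger_gap: 0.996
finger_force: 0.0
```

```bash
python3 ft.py
python3 - <<'E'
from fit import *
im=cam("scene"); o=readout.get_obs(); P=o["position"]
u,v=proj(im,(659,-45,85)).astype(int);u0,v0=u-28,v-42;s=7
a=cv2.resize(im["pixels"][v0:v0+84,u0:u0+56,::-1],None,fx=s,fy=s,interpolation=cv2.INTER_CUBIC); b=a.copy()
for z,r in((73.5,31),(98.5,31),(122.5,26),(0,29)):
    p=((circ(im,657.5,-45.5,z,r)-[u0,v0]+.5)*s).astype(np.int32); cv2.polylines(b,[p],True,(0,255,0),1)
cv2.imwrite("pics/g7.png",np.hstack([a,b]))
E
```

```text
15.6 [658.615 -45.781  99.679] [-0.138 -0.101 -0.126] [ 0.013 -0.003  0.034] contact xy 3.0982572273847344 14.305567043481444
```

View pics/g7.png

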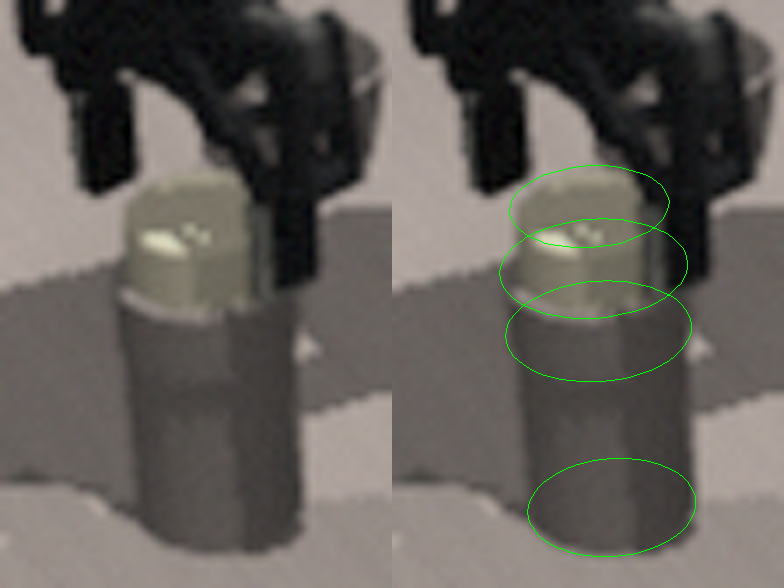

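The lid is seated over the neck with the cap level on it: skirt top edge at about (200,310), no neck showing. The cap centre is about 2 mm towards −x. Raise slightly, shift and close on the cap.

Request:
servo_tool(rows=[[[-1.5, 0, 2.5, 0, 80], [0, 0, 0, 0, 74], [0, 0, 0, 0, 69], [0, 0, 0, 0, 65], [0, 0, 0, 0, 62], [0, 0, 0, 0, 60], [0, 0, 0, 0, 58], [0, 0, 0, 0, 56], [0, 0, 0, 0, 54.5], [0, 0, 0, 0, 53], [0, 0, 0, 0, 51.5], [0, 0, 0, 0, 50], [0, 0, 0, 0, 48], [0, 0, 0, 0, 46], [0, 0, 0, 0, 46]]], squeeze=20)

```text
time_s: 17.15
position: [657.7, -45.9, 103.0]
orientation: [3.117, 0.39, 0.001]
wrist_force: [-0.8, 0.3, 2.0]
finger_gap: 0.596
finger_force: 20.8
```

```bash
python3 ft.py
```

```text
17.35 [657.695 -45.872 102.978] [-0.372  0.31   2.361] [-0.001  0.092 -0.031] contact xy -27.509753582073877 -0.32149932966755773
```

Gripped on the cap: 50.9 mm, matching 52 mm with the earlier offset, and no side load. Lifting straight up.

Request:
servo_tool(rows=[[[0, 0, 1, 0, 46], [0, 0, 2, 0, 46], [0, 0, 3, 0, 46], [0, 0, 4, 0, 46], [0, 0, 4, 0, 46], [0, 0, 4, 0, 46], [0, 0, 6, 0, 46], [0, 0, 8, 0, 46], [0, 0, 10, 0, 46], [0, 0, 12, 0, 46], [0, 0, 12, 0, 46], [0, 0, 12, 0, 46], [0, 0, 10, 0, 46], [0, 0, 7, 0, 46], [0, 0, 4, 0, 46], [0, 0, 3, 0, 46], [0, 0, 0, 0, 46], [0, 0, 0, 0, 46]]])

```text
time_s: 19.15
position: [657.2, -45.8, 204.1]
orientation: [-3.117, -0.39, 0.002]
wrist_force: [0.1, -0.6, 0.1]
finger_gap: 0.596
finger_force: 20.9
```

Run:
```python
from fit import *
im=cam("scene"); o=readout.get_obs(); P=o["position"]; print(o["time_s"],P,o["finger_gap"]*85.4,o["finger_force"],o["orientation"])
u,v=proj(im,(657,-45,110)).astype(int);u0,v0=u-65,v-60
cv2.imwrite("pics/g8.png",cv2.resize(im["pixels"][v0:v0+115,u0:u0+130,::-1],None,fx=5,fy=5,interpolation=cv2.INTER_CUBIC))
```

```text
19.2 [657.1 -45.8 204. ] 51.0342770241145 20.921518402174115 [-3.1 -0.4  0. ]
```

View pics/g8.png

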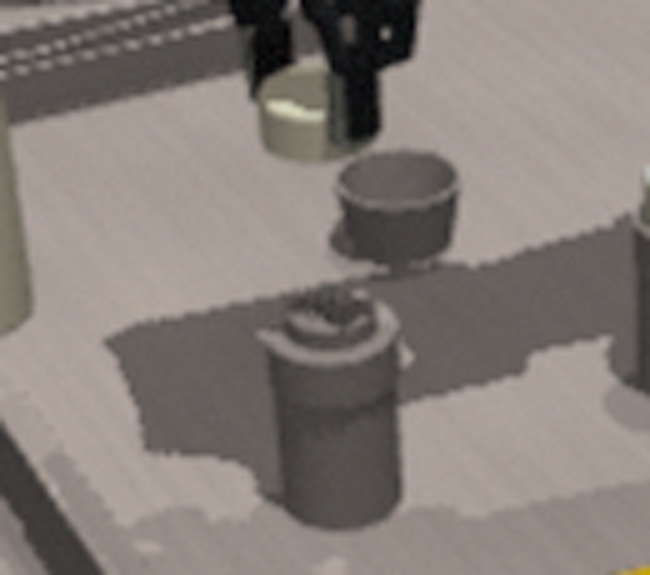

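The picture shows the cap held level at (315,112), straight above the shaker, with the perforated lid seated at (335,325). The sauce cup is untouched. Handing in.

```bash
python3 -c "
from rig import ticket
print(ticket.hand_in())"
```

```text
the job is handed in; nothing more can be done
None
```

The job is handed in at about 19 s: the lid is fully seated on the open shaker, and the dust cap is held level about 10 cm straight above it. While lining up, the lid touched the shaker's lip once at about 6 N, and I re-aligned it before it went on.

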